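# Find the full tin of bottle-cleaning balls by feel and pour it into the drawer

## Robot

A 7-joint arm with a two-finger parallel gripper is mounted at the origin on the work surface. World frame = base frame: x ahead of the robot, y to its left, z up, the work surface at z = 0. Lengths are in mm, angles in rad, forces in N, time in s.
With the tool pointing down it reaches from about 400 to 900 mm from the base axis. Payload 5.6 kg.
Tool frame: the origin (TCP) lies midway between the tips of the shut fingers; the grasp point (between the pads) lies 19 mm behind it; z points along the fingers, y is the line along which they close (so a half turn about z gives the same grasp; the last joint's range is limited). The gripper opens to 92 mm and grips with 3 to 60 N. Pads are 20 mm wide; open, the fingers measure 128 mm over their backs; the gripper's body (75 mm by 189 mm) begins 69 mm behind the grasp point.
Start: joints at [1.295, 0.468, -0.012, 1.603, 0.006, 1.071, -0.056], TCP at [149.914, -632.483, 214.592] pointing down, gripper open.
Joint ranges: [-2.53, 2.53], [-0.31, 2.02], [-1.57, 1.55], [0.28, 2.44], [-1.29, 4.43], [0.15, 1.84], [-2.92, 2.92]. Speed limits (rad/s): [2.57, 2.57, 3.14, 3.14, 3.14, 3.14, 3.14].

## Interface

Orientations are given as a rotation vector (axis times angle).
In Python, from cell import robot, grip, kin, viewer gives the robot as it stands. Calls block until the motion is done:
- robot.movep(position, orientation): joint-space move of the TCP to a pose.
- robot.servo_line(position, feed=150, rotation=None): straight line of the TCP; rotation=None keeps the orientation; feed is the mean speed in mm/s.
- robot.goto_joints(angles): joint-space move.
- grip(opening, newtons=None): opening from 0.0 (shut) to 1.0 (fully open); newtons is the grip in N (None keeps the last); returns when the fingers have stopped.
- robot.hold(seconds).
- kin.ik(position, orientation): joint angles nearest the present ones, or None.
- robot.observe(): the state.
- viewer.read_camera(name): name is "side" or "top"; returns the picture (400x640x3 uint8, red, green, blue); there is no depth.
- viewer.camera_info(name): a dict with "camera_matrix" (3x3 intrinsics, pixels), "R" (3x3) and "t" (3): a world point X has camera coordinates R X + t. Camera axes: x right, y down, z forward; pixel columns grow to the right and rows downward; lengths in mm; the calibration is good to about 2 mm. A picture is of the moment at which its call begins. camera_info takes no time and is no camera call.
A pose or a line that the arm cannot do raises robot.IKError and nothing moves.
- robot.job_done(): hands the job in; it is judged then, once.
Trained networks look in the newest picture that a camera, given by its name, has taken for a name from the list of things; names that differ only in an ending like _2 or _b are one class to them, and where a whole thing is asked for, a point or a joint stands for the part that bears it (a point fixed in the world has none). Each returns a list of dicts, best first, with "confidence" (0 to 1); they miss things now and then, are a little off and sometimes report something else, mostly with a low value. They report only what shows in the picture. A call takes as long as a camera call.
- viewer.silhouettes(name, camera): "mask" (400x640 bool, what is visible of it).
- viewer.pinpoint(name, camera): "at" ([x, y, z] in mm, in the coordinates of the camera as it stood for that picture, good to about 4 mm: a listed point, or the origin of a listed thing).
The state is a dict: "t": time; "joints": joint angles; "joint_velocities": joint speeds; "joint_torque": joint torques, N m; "tcp_pos": TCP position; "tcp_rot": TCP orientation; "contact_force": force on the tool from outside, world axes, zero at the start; "wrist_torque": the same for the moment, N m; "grip_width": opening from 0.0 (shut) to 1.0 (fully open); "grip_force": force on a finger pad.
Only numpy, scipy, OpenCV 4.12 (cv2) and the standard library are available. Lean on these libraries where they do the work, as an engineer would, in place of code of your own. Each camera call takes 0.05 s, during which the arm holds its last target. There are 200 camera calls.

## Task

Pull the drawer of the low chest out to its stop. One of the three closed tins is full of steel bottle-cleaning balls and the other two hold only one each: lift and tilt them slowly to feel the weight shift, then pour just the full one out through its spout into the open drawer. At the end all the tins stand upright again where they stood, the drawer is left fully out, and the pots, bottle, mug and brush are left alone.

Things in the scene. Friction and masses are not known exactly. Their poses are not given: they have to be found in the camera images.
- tin_0_mid (a point): one of three outwardly identical closed tins of plain sheet metal, 150 mm long (x), 60 wide (y), 62 high (z), standing on the counter; the point is its centre, 31 mm above its underside. The spout is in the -x end, roughly towards the robot. Shells weigh 180 to 480 g, differing at random, so total weight does not tell the fill; the shell's centre of mass is within 3 mm of the point
- tin_1_mid (a point): like tin_0. One tin holds four loose 21 mm steel balls of 38 g, the other two one each, at first lying about the middle of the floor; which tin is full changes every run. Tilted 10 degrees or more closed end down they roll to that end and stay there when the tin is levelled: the moment about the tin's y axis has then changed by about 0.076 N m with four balls, 0.023 N m with one
- tin_2_mid (a point): like tin_0. Inside, a sill rises at 30 degrees over the last 32 mm before the spout. Balls start to roll at about 6 degrees of tilt. Spout end down by up to 10 degrees they gather behind the sill; tilted further in a hurry they can shoot over it; reached slowly, they run out from about 36 degrees and 48 degrees empties the tin. Closed end down nothing comes out
- tin_0_lip (a point): middle of the lower lip of this tin's spout, 75 mm from the centre towards -x and 21 mm above the underside; the opening is 54 mm wide and reaches from 21 to 45 mm above the underside. The balls leave here
- tin_1_lip (a point): middle of the lower lip of this tin's spout, 75 mm from the centre towards -x and 21 mm above the underside; the opening is 54 mm wide and reaches from 21 to 45 mm above the underside. The balls leave here
- tin_2_lip (a point): middle of the lower lip of this tin's spout, 75 mm from the centre towards -x and 21 mm above the underside; the opening is 54 mm wide and reaches from 21 to 45 mm above the underside. The balls leave here
- chest_drawer0_handle (a point): middle of the drawer's steel bar handle: 11 mm thick bar, 100 mm long along the chest's y, 35 mm in front of the drawer's front and 38 mm below the chest's top. It moves with the drawer; its x axis points into the chest, so the drawer pulls out along -x. 155 mm in front of the chest's origin when shut, 321 mm at the stop
- chest: low blue wooden chest fixed to the counter, 240 mm deep (x), 200 wide (y), 100 high, one drawer with a dark wooden front; origin: centre of its underside; front faces -x, towards the robot. Its top reaches to 105 mm in front of the origin. With the drawer at its stop the opening runs from there to 265 mm in front of the origin; the drawer's front edge is 87 mm and its side walls 75 mm above the counter
- chest_drawer0: the chest's drawer, an open plywood box 207 mm (x) by 170 mm (y) outside, walls 6 mm thick and 59 mm high, its floor's top 22 mm above the counter; origin: centre of its underside, 1.5 mm in front of the chest's origin when shut. It slides out 166 mm along the chest's -x to a firm stop against about 1 N of friction and stays where it is left
- pot_a: bystander: small cream stoneware pot, 44 mm wide, 34 mm high; origin at the centre of its underside; must stay where it is
- pot_b: bystander: small cream stoneware pot, 48 mm wide, 36 mm high; origin at the centre of its underside; must stay where it is
- stone_bottle: bystander: tan stoneware bottle, 62 mm wide, 166 mm high; origin at the centre of its underside; must stay where it is
- mug: bystander: white mug, 76 mm wide, 75 mm high, handle at its +y; origin at the centre of its underside; must stay where it is
- brush: bystander: bottle brush lying flat, along its x; origin at the centre of its underside; must stay where it is

How it is judged (in metres and radians):
On the way, in this order (a step that is already met when the one before it is completed fails the run):
1. the drawer is pulled out to its stop (x of chest_drawer0_handle in the frame of chest below -0.31 m), for 0.2 s.
2. the open drawer carries the weight of four balls, no more and no fewer, and the robot does not touch it (x of chest_drawer0_handle in the frame of chest below -0.31 m and contact force between chest_drawer0 and anything else between 1.3 and 1.68 N and contact force between the fingers and chest_drawer0 below 0.05 N), for 0.3 s.
At the end, for the whole second after the job is handed in: The drawer is out within 10 mm of its stop; the drawer carries the weight of exactly four balls (1.30 to 1.68 N); each tin stands upright (within 0.1 rad), at rest, within 50 mm of where it stood, on the counter (x of chest_drawer0_handle in the frame of chest below -0.31 m and contact force between chest_drawer0 and anything else between 1.3 and 1.68 N and angle between each of tin_0_mid, tin_1_mid, tin_2_mid's own z axis and vertical below 0.1 rad and distance of each of tin_0_mid, tin_1_mid, tin_2_mid from where it was at the start of the episode below 0.05 m and linear speed of each of tin_0, tin_1, tin_2 below 0.02 m/s); the robot touches nothing.
It fails at once if the pot a is displaced by more than 30 mm (distance of pot_a from where it was at the start of the episode above 0.03 m).
It fails at once if the pot b is displaced by more than 30 mm (distance of pot_b from where it was at the start of the episode above 0.03 m).
It fails at once if the stone bottle is displaced by more than 30 mm (distance of stone_bottle from where it was at the start of the episode above 0.03 m).
It fails at once if the mug is displaced by more than 30 mm (distance of mug from where it was at the start of the episode above 0.03 m).
It fails at once if the brush is displaced by more than 30 mm (distance of brush from where it was at the start of the episode above 0.03 m).
It also fails if it takes over 72 s, if anything falls off the work surface, if the arm or the gripper's body presses on something with over 40 N, if the wrist force passes 120 N, or if a joint passes its speed limit or range.

## Working session

There is one attempt and no reset: what is moved stays moved. The work goes in short steps, each a Python script; the robot and the scene stay as the last script left them, time stands still between calls to the robot, and variables do not carry over. Pictures are saved under pics/ and viewed, at most 10 in all, crops included, and the job is handed in when it is done.

```bash
mkdir -p pics; cat > h.py <<'E'
import numpy as np, cv2
from scipy.spatial.transform import Rotation as R
from cell import robot, grip, kin, viewer
def towld(p,c):
    i=viewer.camera_info(c); return np.array(i["R"]).T@(np.array(p)-np.array(i["t"]))
def snap(c,n):
    im=viewer.read_camera(c); cv2.imwrite(f'pics/{n}.png',np.array(im)[:,:,::-1]); return im
E
python3 - <<'E'
from h import *
for c in("top","side"):
    snap(c,c+"0")
    i=viewer.camera_info(c); print(c,np.round(-np.array(i["R"]).T@np.array(i["t"])))
    for n in("tin_0_mid","tin_0_lip","chest_drawer0_handle","chest","pot_a","stone_bottle","mug","brush"):
        print(n,[(np.round(towld(d["at"],c)).tolist(),round(d["confidence"],2)) for d in viewer.pinpoint(n,c)])
o=robot.observe();print(o)
E
```

```text
top [ 406. -104. 1340.]
tin_0_mid [([522.0, -306.0, 34.0], 0.87)]
tin_0_lip [([447.0, -299.0, 25.0], 0.62)]
chest_drawer0_handle [([604.0, 240.0, 57.0], 0.57)]
chest [([755.0, 252.0, -1.0], 0.57), ([480.0, 5.0, 31.0], 0.27)]
pot_a [([724.0, -75.0, -1.0], 0.68), ([715.0, -221.0, 2.0], 0.67)]
stone_bottle [([777.0, -159.0, 0.0], 0.77)]
mug [([709.0, -341.0, -2.0], 0.77)]
brush [([410.0, -492.0, 5.0], 0.57), ([478.0, 4.0, 31.0], 0.33)]
side [ 502. -703.  768.]
tin_0_mid [([526.0, -299.0, 35.0], 0.92)]
tin_0_lip [([451.0, -298.0, 24.0], 0.94), ([761.0, 252.0, 1.0], 0.31)]
chest_drawer0_handle [([609.0, 240.0, 61.0], 0.92), ([453.0, -295.0, 21.0], 0.6), ([411.0, 20.0, 22.0], 0.23)]
chest [([761.0, 255.0, 1.0], 0.69)]
pot_a [([728.0, -66.0, 5.0], 0.81), ([715.0, -220.0, -3.0], 0.78)]
stone_bottle [([483.0, -152.0, 21.0], 0.68), ([775.0, -162.0, -1.0], 0.57)]
mug [([709.0, -342.0, 1.0], 0.6), ([482.0, -152.0, 22.0], 0.33)]
brush [([411.0, -487.0, 2.0], 0.55)]
{'t': 0.9, 'joints': array([ 1.29498783,  0.46749424, -0.01158385,  1.60266952,  0.00601662,
        1.07138051, -0.05628496]), 'joint_velocities': array([-0.00187298,  0.00055315, -0.00086209,  0.00025596,  0.00253931,
        0.00101095, -0.00037041]), 'joint_torque': array([ 4.64951481e-04, -5.20397615e+01, -1.25297919e-02, -2.44057328e+01,
       -5.67397219e-02,  1.12247278e-02, -7.77024951e-06]), 'tcp_pos': array([ 149.91394526, -632.5083261 ,  214.60874704]), 'tcp_rot': array([ 3.12025236e+00,  3.64760552e-01, -7.33110802e-05]), 'contact_force': array([-0.26670431, -0.10135714,  0.40659517]), 'wrist_torque': array([ 0.00320024,  0.02219903, -0.03208923]), 'grip_force': 0.0, 'grip_width': 1.0010123714570012}
```

```bash
python3 - <<'E'
from h import *
for c in("top","side"):
    viewer.read_camera(c)
    for n in("tin_1_mid","tin_2_mid","tin_1_lip","tin_2_lip","chest","chest_drawer0_handle"):
        print(c,n,[(np.round(towld(d["at"],c)).tolist(),round(d["confidence"],2)) for d in viewer.pinpoint(n,c)])
    for d in viewer.silhouettes("tin_1",c):
        m=d["mask"].astype(np.uint8); r=cv2.minAreaRect(cv2.findNonZero(m)); print(c,d["confidence"],m.sum(),r)
E
```

```text
top tin_1_mid [([557.0, -154.0, 31.0], 0.7)]
top tin_2_mid []
top tin_1_lip [([473.0, -156.0, 23.0], 0.81), ([723.0, -74.0, -1.0], 0.39)]
top tin_2_lip [([408.0, 12.0, 23.0], 0.96)]
top chest [([758.0, 255.0, -4.0], 0.74)]
top chest_drawer0_handle [([604.0, 238.0, 60.0], 0.63)]Traceback (most recent call last):
  File "<stdin>", line 6, in <module>
ValueError: it knows: brush, chest, chest_drawer, chest_drawer0_handle, mug, pot, stone_bottle, tin_0_lip, tin_0_mid, tin_1_lip, tin_1_mid, tin_2_lip, tin_2_mid
```

View pics/top0.png

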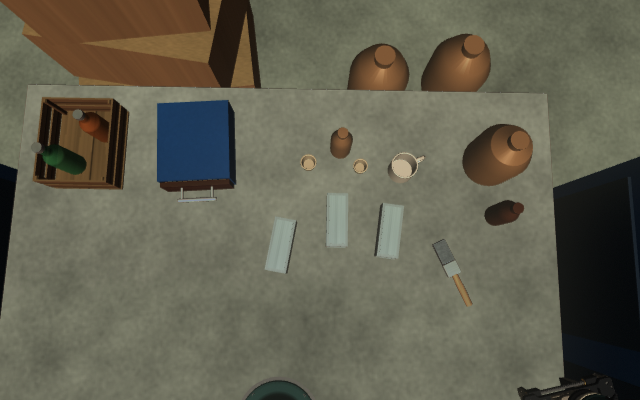

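View pics/side0.png

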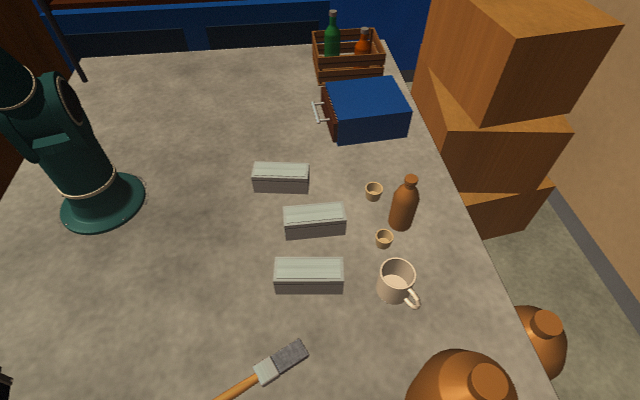

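```bash
cat > fit.py <<'E'
from h import *
from scipy.optimize import minimize
def hull(p,L,W,H,c):
    i=viewer.camera_info(c);s=np.array([[a,b,z] for a in(-L/2,L/2) for b in(-W/2,W/2) for z in(0,H)])
    w=R.from_euler('z',p[2]*.01).apply(s)+[p[0],p[1],0]
    x=w@np.array(i["R"]).T+i["t"]; u=x@np.array(i["camera_matrix"]).T; u=u[:,:2]/u[:,2:]
    m=np.zeros((400,640),np.uint8); cv2.fillConvexPoly(m,np.round(cv2.convexHull(u.astype(np.float32))*16).astype(int),1,cv2.LINE_8,4); return m>0
def fit(masks,p,L,W,H):
    f=lambda p:sum(1-(hull(p,L,W,H,c)&m).sum()/(hull(p,L,W,H,c)|m).sum() for c,m in masks)
    s=np.array([p]+[np.array(p)+d for d in np.diag([8,8,8])])
    r=minimize(f,p,method='Nelder-Mead',options=dict(initial_simplex=s,xatol=.1,fatol=1e-4)); return r.x,r.fun
if __name__=="__main__":
    G=dict(tin_0_mid=(522,-302,-5),tin_1_mid=(554,-154,0),tin_2_mid=(482,3,-10),chest=(757,253,5))
    M={}
    for c in("top","side"):
        viewer.read_camera(c)
        for n in G: M[n,c]=[d for d in viewer.silhouettes(n,c)]
    for n,g in G.items():
        D=(240,200,100) if n=="chest" else (150,60,62); res=[]
        for c in("top","side"):
            b=max(M[n,c],key=lambda d:(hull(g,*D,c)&d["mask"]).sum()/(hull(g,*D,c)|d["mask"]).sum(),default=None)
            if b is None: print(n,c,"none");continue
            x=fit([(c,b["mask"])],g,*D); print(n,c,np.round(x[0],1),round(x[1],3)); res.append((c,b["mask"]))
        x=fit(res,g,*D); print(n,"both",np.round(x[0],1),round(x[1],3))
E
python3 fit.py
```

```text
tin_0_mid top [ 524.9 -303.4   -9.9] 0.037
tin_0_mid side [ 528.4 -304.9  -12.5] 0.022
tin_0_mid both [ 526.8 -304.3  -11.5] 0.091
tin_1_mid top [ 552.2 -153.5    1. ] 0.024
tin_1_mid side [ 556.2 -154.2   -1.9] 0.033
tin_1_mid both [ 554.1 -153.3   -0.6] 0.106
tin_2_mid top [479.8   2.5 -16.6] 0.045
tin_2_mid side [484.4   2.3 -12.3] 0.025
tin_2_mid both [482.3   2.3 -17. ] 0.106
chest top [758.2 251.5   9. ] 0.056
chest side [762.1 253.2   7.6] 0.052
chest both [760.5 253.3   6.5] 0.121
```

```bash
cat >> h.py <<'E'
CH=np.array([760,253.]);CY=.08
TINS=[(526.5,-304,-.115),(554,-153.5,-.006),(482,2.3,-.155)]
HANDLE=np.array([606,239.8])
def rot(yaw,tilt=0): # tilt>0: spout (-x) end down
    return R.from_euler('z',yaw)*R.from_euler('y',-tilt)*R.from_euler('x',np.pi)
def tcp_tin(mid,yaw,tilt=0): # TCP pose with tin centre at mid
    r=rot(yaw,tilt); return np.array(mid)+r.apply([0,0,19.]), r.as_rotvec()
def tcp_lip(lip,yaw,tilt):
    q=R.from_euler('z',yaw)*R.from_euler('y',-tilt)
    return tcp_tin(np.array(lip)-q.apply([-75,0,-10.]),yaw,tilt)
def chest(x,y,z): return np.array([*(CH+R.from_euler('z',CY).as_matrix()[:2,:2]@[x,y]),z])
E
python3 - <<'E'
from h import *
print(robot.observe()["t"])
def s(n,p,r):
    q=kin.ik(p,r); print(n,None if q is None else np.round(q,2))
for d in(np.pi/2,-np.pi/2):
    r=rot(CY+d).as_rotvec()
    for dx in(0,-166): 
        p=[*(HANDLE+dx*np.array([np.cos(CY),np.sin(CY)])),43]; s(("dr",d,dx),p,r)
for i,(x,y,w) in enumerate(TINS):
    for h in(31,90):
        for t in(0,-.24,.17): 
            if h>31 or t==0: s((i,h,t),*tcp_tin([x,y,h],w,t))
for yw in(CY,CY+.4,CY-.4):
  for z,t in((170,0),(150,.4),(125,.7),(110,.87)): s((yw,z,t),*tcp_lip(chest(-160,0,z),yw,t))
# sanity of tilt sign
q=R.from_euler('y',-.3); print(q.apply([-75,0,-10]))
E
```

```text
1.75
('dr', 1.5707963267948966, 0) [ 0.18  0.91 -0.92  1.66  0.84  1.01 -0.95]
('dr', 1.5707963267948966, -166) [ 0.07  0.62 -0.76  2.05  0.65  0.72 -1.03]
('dr', -1.5707963267948966, 0) [ 0.34  1.21 -1.34  1.65  1.22  1.33  2.  ]
('dr', -1.5707963267948966, -166) [ 0.4   1.04 -1.33  2.04  1.16  1.15  1.74]
(0, 31, 0) [ 0.53  0.66 -0.09  1.82  0.09  0.66 -1.29]
(0, 90, 0) [ 0.55  0.58 -0.1   1.8   0.08  0.76 -1.29]
(0, 90, -0.24) [ 0.49  0.68 -0.08  1.63  0.14  1.07 -1.35]
(0, 90, 0.17) [ 0.6   0.52 -0.13  1.92  0.    0.54 -1.19]
(1, 31, 0) [ 0.36  0.63 -0.19  1.9   0.19  0.63 -1.53]
(1, 90, 0) [ 0.41  0.55 -0.25  1.88  0.19  0.74 -1.53]
(1, 90, -0.24) [ 0.34  0.65 -0.21  1.7   0.19  1.05 -1.53]
(1, 90, 0.17) [ 0.41  0.48 -0.22  2.    0.14  0.5  -1.47]
(2, 31, 0) [ 0.21  0.55 -0.35  2.11  0.36  0.53 -2.12]
(2, 90, 0) [ 0.34  0.46 -0.49  2.09  0.34  0.67 -2.11]
(2, 90, -0.24) [ 0.27  0.56 -0.4   1.92  0.19  0.94 -1.95]
(2, 90, 0.17) [ 0.26  0.39 -0.42  2.21  0.47  0.45 -2.25]
(0.08, 170, 0) [ 0.02  0.74 -0.67  1.42  0.48  1.14 -2.22]
(0.08, 150, 0.4) [-0.17  0.49 -0.38  1.79  0.6   0.6  -2.42]
(0.08, 125, 0.7) [-0.34  0.42 -0.23  2.04  1.5   0.37  2.91]
(0.08, 110, 0.87) [-0.57  0.43 -0.01  2.17  2.15  0.46  2.17]
(0.48000000000000004, 170, 0) [ 0.03  0.78 -0.78  1.41  0.56  1.18 -1.91]
(0.48000000000000004, 150, 0.4) [ 0.11  0.57 -0.72  1.78  0.66  0.59 -2.04]
(0.48000000000000004, 125, 0.7) [ 0.53  0.9  -1.33  2.01  1.76  0.73 -2.83]
(0.48000000000000004, 110, 0.87) [ 0.31  0.61 -0.87  2.15  2.45  0.44  2.58]
(-0.32, 170, 0) [ 0.02  0.7  -0.6   1.46  0.42  1.11 -2.55]
(-0.32, 150, 0.4) [-0.33  0.48 -0.22  1.77  0.62  0.72 -2.84]
(-0.32, 125, 0.7) [-1.31  0.61  0.91  2.01  0.27  0.28 -2.75]
(-0.32, 110, 0.87) [-0.87  0.49  0.21  2.07  1.48  0.62  2.39]
[-68.69503462   0.         -31.71738039]
```

```bash
python3 - <<'E'
from h import *
r=rot(CY+np.pi/2).as_rotvec(); u=np.array([np.cos(CY),np.sin(CY),0])
grip(.25,25)
robot.movep([470,0,300],r)
P=np.array([*HANDLE,43.])
robot.movep(P+[0,0,110],r)
robot.servo_line(P+[0,0,45],150)
top=viewer.read_camera("side"); cv2.imwrite('pics/s1.png',np.array(top)[60:180,240:440,::-1].repeat(4,0).repeat(4,1))
o=robot.observe(); print(o["t"],o["tcp_pos"],o["contact_force"])
E
```

```text
7.2 [606.76908034 240.05993522  89.34973181] [-0.24412668 -0.21067598 -0.7557892 ]
```

View pics/s1.png

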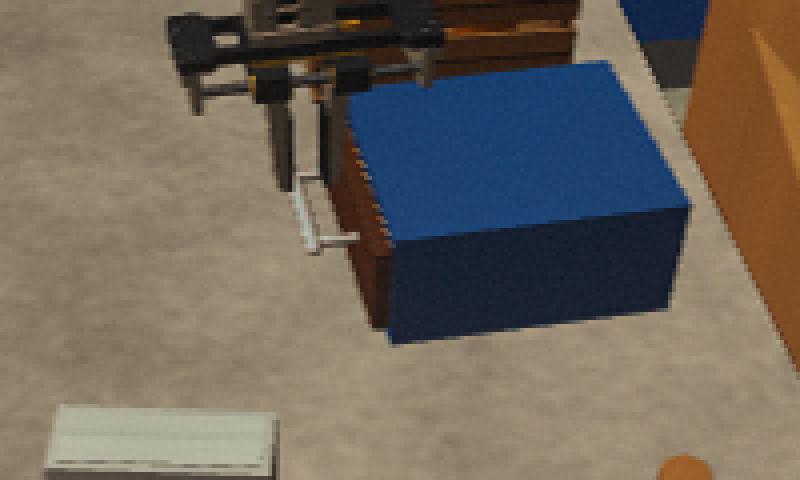

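The open fingers sit either side of the bar (crop px ~285 and ~330, bar ~300), with the inner one just in front of the drawer front. I'll descend and pull.

```bash
python3 - <<'E'
from h import *
u=np.array([np.cos(CY),np.sin(CY),0]); P=np.array([*HANDLE,43.])
for z in(70,55,43):
    P[2]=z; robot.servo_line(P,80); f=robot.observe()["contact_force"]; print(z,np.round(f,1))
    if abs(f[2])>6: raise SystemExit("contact")
grip(0,20); o=robot.observe(); print(o["grip_width"],o["grip_force"],o["tcp_pos"])
s=155; robot.servo_line(P-u*s,80)
while s<176:
    f=robot.observe()["contact_force"]@u; print(s,round(f,1))
    if f>7: break
    s+=3; robot.servo_line(P-u*s,30)
o=robot.observe(); print(o["tcp_pos"],o["grip_width"])
robot.hold(.25); grip(.25)
Q=o["tcp_pos"]; robot.servo_line([*Q[:2],150],150)
print(robot.observe()["t"]); viewer.read_camera("side")
for c in("side","top"):
    snap(c,c+"1"); print([(np.round(towld(d["at"],c)).tolist(),round(d["confidence"],2)) for d in viewer.pinpoint("chest_drawer0_handle",c)])
E
```

```text
70 [0.2 0.2 0.1]
55 [0.  0.1 0.4]
43 [ 0.4 -0.1  1.2]
0.11263851663705098 19.990656673908234 [603.92323619 239.75820311  42.96179336]
155 0.3
158 0.6
161 0.5
164 -1.0
167 2.2
170 11.3
[438.73107707 228.5741673   43.13829655] 0.10647386459528549
13.3917
[([442.0, 228.0, 60.0], 0.59), ([762.0, 254.0, -2.0], 0.3)]
[([441.0, 228.0, 60.0], 0.96)]
```

```bash
sed -i 's/^CH=.*/CH=np.array([759,254.]);CY=.08/' h.py; cat >> h.py <<'E'
def meas(w):
    v=[]
    for _ in range(10):
        robot.hold(.04); v.append(robot.observe()["wrist_torque"]@[-np.sin(w),np.cos(w),0])
    return np.mean(v),np.std(v)
def T(): return round(robot.observe()["t"],2)
def tilt(mid,w,a,b,n,feed):
    for t in np.linspace(a,b,n+1)[1:]:
        p,r=tcp_tin(mid,w,t); robot.servo_line(p,feed,r)
def pick(i):
    x,y,w=TINS[i]; p,r=tcp_tin([x,y,31],w)
    grip(1.0); robot.movep(p+[0,0,110],r); robot.servo_line(p,150)
    grip(0,45); o=robot.observe(); print("width",o["grip_width"]*92,"z",o["tcp_pos"],T())
    robot.servo_line(p+[0,0,45],100); robot.hold(.3)
def place(i):
    x,y,w=TINS[i]; p,r=tcp_tin([x,y,31],w)
    robot.servo_line(p+[0,0,1],60,r); grip(1.0); robot.servo_line(p+[0,0,110],250)
E
python3 - <<'E'
from h import *
i=2; pick(i); x,y,w=TINS[i]; m=[x,y,76]
a=meas(w); print(a,robot.observe()["contact_force"],T())
tilt(m,w,0,-.22,1,8); print(T()); robot.hold(.5)
tilt(m,w,-.22,0,1,8); robot.hold(.3); b=meas(w); print(b,b[0]-a[0],T())
E
```

```text
width 59.85086090839587 z [482.26858438   2.4594267   12.32515986] 17.24
(np.float64(-0.006113399330364399), np.float64(0.038835237986084806)) [-0.14051515 -0.98400708 -3.83963351] 18.56
19.23
(np.float64(0.08135210417338269), np.float64(0.034754746086719066)) 0.08746550350374709 21.12
```

```bash
python3 - <<'E'
from h import *
i=2; x,y,w=TINS[i]; m=[x,y,76]
b=meas(w)
tilt(m,w,0,.15,2,3); print(T()); robot.hold(.5)
tilt(m,w,.15,0,1,5); robot.hold(.3); c=meas(w); print(b,c,c[0]-b[0],T())
o=robot.observe();print(o["grip_width"]*92,o["grip_force"])
E
```

```text
22.79
(np.float64(0.08225390436889976), np.float64(0.026056046344468353)) (np.float64(-0.010740244750050473), np.float64(0.02696284817104314)) -0.09299414911895024 24.73
59.94066666540372 44.92123916745186
```

```bash
cat > pour.py <<'E'
from h import *
PY=CY+2*np.pi/3
def lip(z): return chest(-205,35,z)
def L(z,t): return tcp_lip(lip(z),PY,t)
W=[tcp_tin([475,15,200],.5,-.12),tcp_tin([470,90,215],1.1,-.12),tcp_tin([470,190,215],1.7,-.12),L(170,-.1)]
S=[(160,.15),(145,.35),(135,.5)]
S2=[(126,.6),(118,.7),(112,.78),(108,.86),(106,.92)]
E
python3 - <<'E'
from pour import *
for p,r in W+[L(*s) for s in S+S2]: 
    q=kin.ik(p,r); print(np.round(p), None if q is None else np.round(q,2))
i=2;x,y,w=TINS[i]; p,r=tcp_tin([x,y,80],w,-.12); robot.servo_line(p,15,r)
for p,r in W: robot.servo_line(p,130,r)
print(T(),robot.observe()["joints"].round(2)); robot.hold(.2)
snap("side","s2")
E
```

```text
[473.  14. 181.] [ 0.5   0.39 -0.76  1.94  0.34  1.06 -1.5 ]
[469.  88. 196.] [ 0.43  0.4  -0.9   1.94  0.43  1.09 -1.15]
[470. 188. 196.] [ 0.29  0.48 -1.02  1.9   0.57  1.12 -0.85]
[510. 333. 154.] [ 0.02  0.73 -1.04  1.71  0.79  1.17 -0.66]
[509. 335. 162.] [ 0.2   0.79 -1.14  1.7   0.63  1.1  -0.49]
[510. 333. 162.] [ 0.32  0.88 -1.21  1.68  0.53  1.08 -0.36]
[512. 330. 163.] [ 0.4   0.97 -1.26  1.66  0.47  1.08 -0.27]
[514. 328. 161.] [ 0.44  1.05 -1.3   1.65  0.44  1.09 -0.22]
[516. 325. 159.] [ 0.48  1.13 -1.33  1.63  0.41  1.11 -0.18]
[518. 322. 158.] [ 0.51  1.19 -1.35  1.62  0.4   1.12 -0.14]
[520. 318. 159.] [ 0.53  1.26 -1.38  1.6   0.38  1.15 -0.12]
[522. 316. 160.] [ 0.55  1.3  -1.4   1.58  0.37  1.17 -0.1 ]
29.29 [-0.    0.7  -0.98  1.72  0.74  1.15 -0.64]
```

View pics/s2.png

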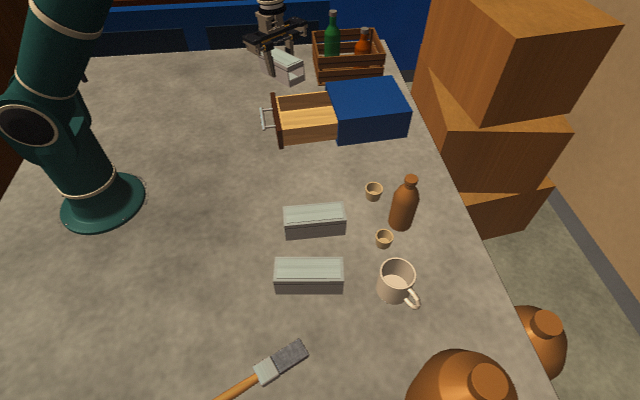

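The picture shows the tin held level above the far side of the open drawer (px ~(285,65)) with its spout facing the drawer; the drawer is fully out and the rest is untouched. Pouring slowly.

```bash
python3 - <<'E'
from pour import *
i=viewer.camera_info("side"); u=np.array(i["camera_matrix"])@(np.array(i["R"])@lip(170)+i["t"]); print(u[:2]/u[2])
def go(p,r,d):
    f=np.linalg.norm(p-robot.observe()["tcp_pos"])/d; robot.servo_line(p,max(f,1),r)
for s,d in zip(S,(1.6,1.2,1.2)): go(*L(*s),d); robot.hold(.2); print(s,T())
for s in S2: go(*L(*s),.8); robot.hold(.1); print(s,T())
snap("side","s3")
robot.hold(.7)
im=snap("top","t3")[100:260,110:270]; cv2.imwrite('pics/t3c.png',cv2.resize(np.array(im)[:,:,::-1],(600,600)))
print(robot.observe()["contact_force"],T())
E
```

```text
[295.67038901  76.70423614]
(160, 0.15) 31.51
(145, 0.35) 32.52
(135, 0.5) 33.87
(126, 0.6) 34.85
(118, 0.7) 35.8
(112, 0.78) 36.77
(108, 0.86) 37.77
(106, 0.92) 38.78
[-0.29261422  0.23280382 -3.6242994 ] 39.58
```

View pics/s3.png

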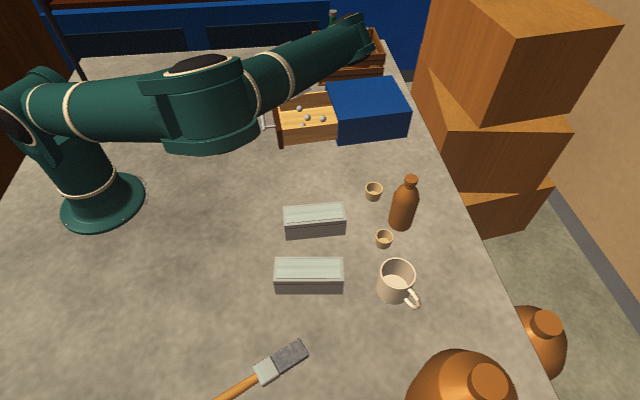

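View pics/t3c.png

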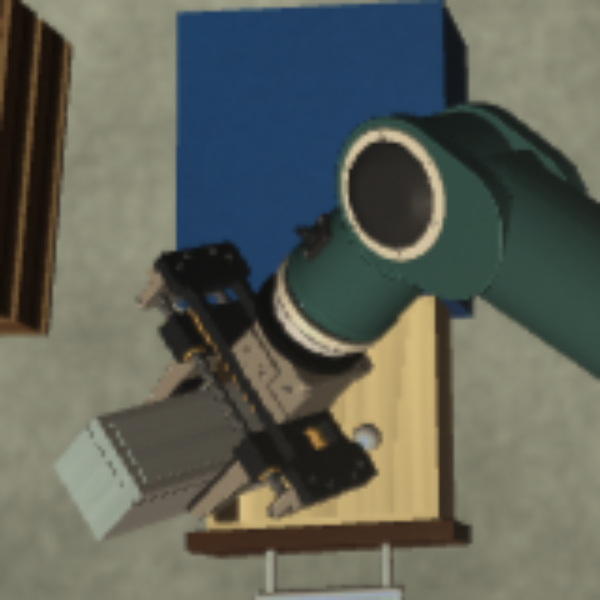

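The side view shows at least three balls in the drawer, at px (299,108), (307,117) and (323,118), with the rest hidden by the arm. I'll level the tin and count from clear.

```bash
python3 - <<'E'
from pour import *
def go(p,r,d):
    f=np.linalg.norm(p-robot.observe()["tcp_pos"])/d; robot.servo_line(p,max(f,1),r)
for s in((135,.5),(165,0)): go(*L(*s),1.0)
for p,r in W[2::-1]: robot.servo_line(p,150,r)
print(T(),robot.observe()["contact_force"])
im=snap("side","s4")[80:155,255:355]; cv2.imwrite('pics/s4c.png',cv2.resize(np.array(im)[:,:,::-1],(800,600)))
E
```

```text
44.64 [ 0.58254551  0.11329651 -2.92046546]
```

View pics/s4c.png

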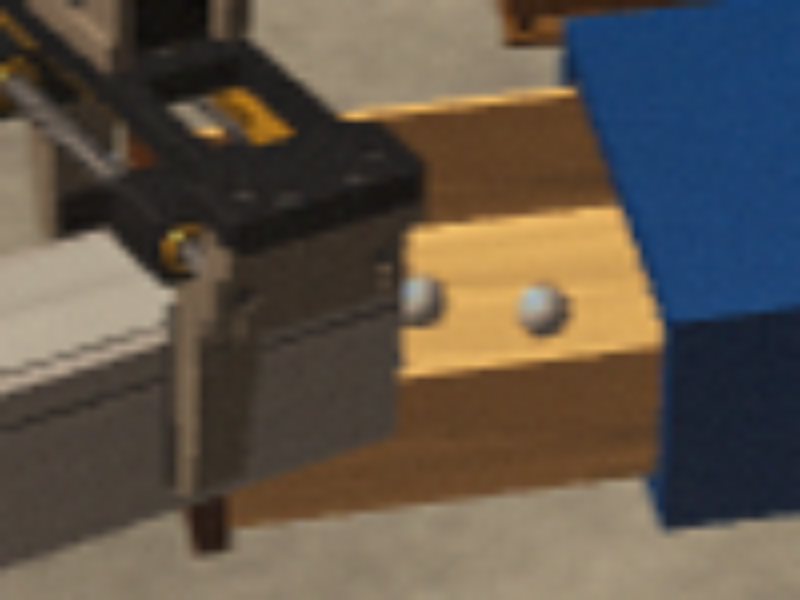

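The tin hides part of the drawer from the side camera, so I'll use the top camera and an averaged weight.

```bash
python3 - <<'E'
from pour import *
f=[]
for _ in range(8): robot.hold(.04); f.append(robot.observe()["contact_force"][2])
print(np.mean(f),np.std(f),T())
im=snap("top","t4")[150:210,140:240]; cv2.imwrite('pics/t4c.png',cv2.resize(np.array(im)[:,:,::-1],(800,480)))
E
```

```text
-3.992599295057615 0.34132775197981774 45.02
```

View pics/t4c.png

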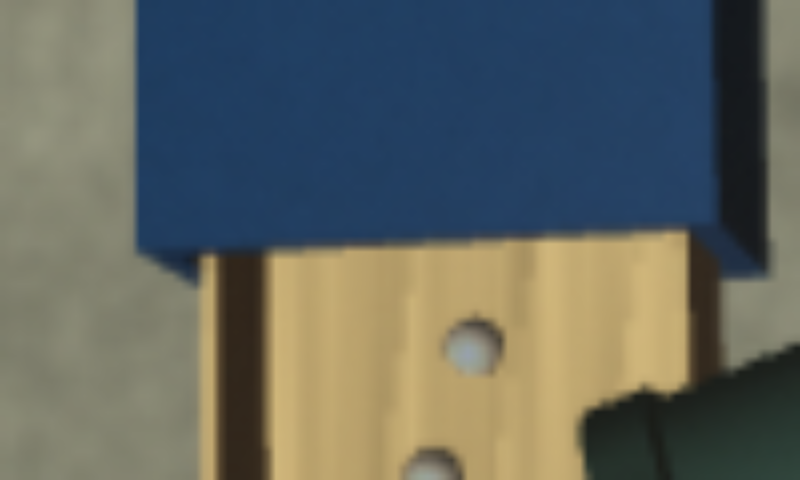

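```bash
python3 - <<'E'
from pour import *
x,y,w=TINS[2]; p,r=tcp_tin([x-5,y-10,85],w); robot.servo_line(p,150,r); robot.hold(.1)
f=[]
for _ in range(8): robot.hold(.04); f.append(robot.observe()["contact_force"][2])
print(np.mean(f),T())
a=np.array(snap("side","s5"))[70:160,250:350,::-1];b=np.array(snap("top","t5"))[145:215,150:250,::-1]
cv2.imwrite('pics/c5.png',np.vstack([cv2.resize(a,(400,320)),cv2.resize(b,(400,280))]))
E
```

```text
-3.984678457884569 46.44
```

View pics/c5.png

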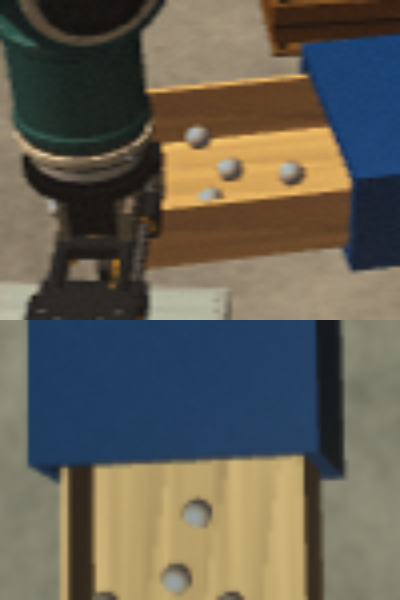

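Both views show exactly four balls: crop px (197,137), (230,168), (290,172) and (208,195) in the side view. I'll set the tin back.

```bash
python3 - <<'E'
from pour import *
from fit import fit
x,y,w=TINS[2]; p,r=tcp_tin([x,y,45],w); robot.servo_line(p,80,r)
place(2); p,r=tcp_tin([x-20,y-60,230],w); robot.movep(p,r); robot.hold(.3)
viewer.read_camera("side"); 
print([(np.round(towld(d["at"],"side")).tolist(),round(d["confidence"],2)) for n in("tin_2_mid","tin_2_lip","chest_drawer0_handle") for d in viewer.pinpoint(n,"side")])
snap("side","s6"); print(robot.observe()["contact_force"],T())
E
```

```text
[([482.0, 0.0, 31.0], 0.96), ([777.0, -164.0, 0.0], 0.51), ([409.0, 19.0, 25.0], 0.59), ([441.0, 228.0, 57.0], 0.7)]
[-0.12035645  0.69861747  0.56930741] 49.86
```

View pics/s6.png

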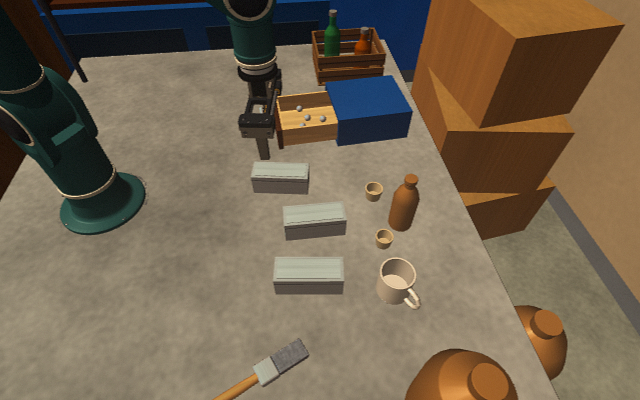

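The tin is upright in its place at px (280,178), the drawer is fully out with the balls in it, the gripper is clear and the bystanders haven't moved.

```bash
python3 -c "
from h import *
print(robot.job_done())"
```

```text
the job is handed in; nothing more can be done
None
```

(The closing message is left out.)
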